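# Clamp the firm sanding roller in the sloping V-cradle

## Robot

A 6-joint arm with a two-finger parallel gripper is mounted at the origin on a cart in front of the work surface, level with it; the furniture and walls round the work are solid. World frame = base frame: x ahead of the robot, y to its left, z up, the work surface at z = 0. Lengths are in m, angles in degrees, forces in N, time in s.
With the tool pointing down it reaches from about 0.3 to 0.75 m from the base axis. Payload 8.5 kg.
Tool frame: the origin (TCP) lies on the centre line of the jaws, within the pads' length; the fingertips stand 11 mm ahead of it and the grasp point (between the pads) lies 8 mm behind it; z points along the fingers, y is the line along which they close (so a half turn about z gives the same grasp; the last joint's range is limited). The gripper opens to 85 mm and grips with 20 to 120 N. Pads are 22 mm wide; open, the fingers measure 114 mm over their backs; the gripper's body (76 mm by 85 mm) begins 54 mm behind the grasp point. The pads swing forward as they close: fully open they stand 13 mm farther back than shut.
Start: joints at [51.835, 21.807, 74.336, -0, 83.858, -12.336], TCP at [0.24, 0.495, 0.242] pointing down, gripper open.
Joint ranges: [-178.18, 178.18], [-50.72, 133.34], [12.68, 142.11], [-81.47, 261.47], [9.98, 163.14], [-165.26, 165.26]. Speed limits (degrees/s): [136.94, 136.94, 180, 180, 180, 180].

## Interface

Orientations are given as a 3x3 rotation matrix whose columns are the frame's x, y, z axes.
In Python, from rig import env gives the robot as it stands.
- The arm moves only by the tool inch_along, called after "Emit:" as a command line: name --argument value ..., lists and objects as JSON in quotes. Schema: {"type":"object","properties":{"rows":{"type":"array","items":{"type":"number"},"minItems":5,"maxItems":50},"squeeze":{"type":"number"},"only":{"type":"string"},"quiet":{"type":"boolean"},"lines":{"type":"string"}},"required":["rows"],"additionalProperties":false}. rows is one flat list of numbers that holds 1 to 10 rows one after another, with no inner brackets; each row has 5 numbers: dx, dy, dz in shares of the most that a row can go, 1 being 50 mm, then a turn about the tool's z in units of 2 degrees, then the finger opening in m; each row shifts and turns the commanded pose from where the row before left it, along the tool's axes as they then stand; what a row does not reach is not made up. A row lasts 1/10 s, in which the tool goes at most 0.05 m and 8.59 degrees, less where a joint would pass 70% of its speed; a pose out of reach is approached as far as the arm can. The fingers move at their own pace and stop on an object; squeeze is the grip in N (left out, the last holds). Time passes only in rows, so rows that do not move let the fingers close. The tool returns the time, the measured TCP pose, the force, the opening and the grip force at its end. only (a regular expression) keeps the lines of the reply that match it, lines (a string "A,B") keeps lines A to B, and quiet returns only ok. Input that does not fit is refused with a message, and nothing moves.
- env.observe(): the state, without advancing time (a new reading comes with each control period).
- env.get_image(name): name is "scene" or "side" or "wrist"; returns a dict with "pixels" (420x560x3 uint8, red, green, blue), "K" (3x3 intrinsics, pixels), "extrinsics" (4x4, takes a point from world to camera coordinates). Camera axes: x right, y down, z forward; pixel columns grow to the right and rows downward; lengths in m; the calibration is good to about 2 mm. A picture is of the moment at which its call begins. There is no depth.
- env.close_job(): hands the job in; it is judged then, once.
The state is a dict: "time_s": time; "q": joint angles; "qvel": joint speeds; "joint_efforts": joint torques, N m; "position": TCP position; "tool_rot": TCP orientation; "ft_force": force on the tool from outside, world axes, zero at the start; "wrist_torque": the same for the moment, N m; "grip_width": finger opening in m; "gripper_force": force on a finger pad.
Only numpy, scipy, OpenCV 4.12 (cv2) and the standard library are available. Lean on these libraries where they do the work, as an engineer would, in place of code of your own. Each camera call takes 0.05 s, during which the arm holds its last target. There are 200 camera calls.

## Task

Two sanding rollers that look alike lie on the wooden rest: one has a firm rubber sleeve, the other has gone soft. Squeeze them between the fingers to find the firm one, and lay it in the sloping V-cradle, letting go only when it lies in both Vs, with its lower end fully home against the metal foot stop; the soft one stays on the rest. Then swing the clamp strap over the roller and press it down firmly, so that it grips the roller by itself, and leave the oil bottle and the wax jar undisturbed.

Things in the scene. Friction and masses are not known exactly. Their poses are not given: they have to be found in the camera images.
- roller_a: Sanding roller: cylinder 44 mm in diameter, 180 mm long, 0.45 kg; ribbed black rubber sleeve 116 mm long in the middle, metal collar 32 mm long at each end, all one diameter. Origin at its centre, x along its axis (both ends alike). Lies level in one bay of the rest; either roller may be in either bay, and which is firm is neither visible nor told: it must be felt.
- roller_b: The other sanding roller; looks, measures, origin and axes like roller_a. Fingers that squeeze a firm sleeve with 20 to 40 N press it in by less than 2.5 mm in all (gap stays over 41 mm); a soft sleeve gives by far more than 5 mm (gap under 37 mm), down to its 28 mm hard core.
- rest: Fixed wooden rest on the bench, 180 (x) by 192 (y) mm, with two bays of V saddles along its x, at y = +62.5 and -62.5 mm. Origin: centre of its underside, on the bench. A roller in a bay has its axis 47 mm above the bench, 37 mm above the rest's board. The saddles (67 mm wide) touch only the collars; the middle 130 mm of the roller is free on both sides.
- vee: Sloping V-cradle of pale wood, fixed on a base. Origin: where the axis of a laid roller meets the foot stop's face; x runs along that axis up the slope, 30 degrees above level, away from the robot; y level, to the left; z square to the slope, upward. Friction holds a roller wherever it is laid: it does not slide home by itself. Two 90-degree V-blocks carry the collars.
- home (a point): Where the centre of a roller lies that is fully home: x = 90, y = 0, z = 0 mm in the frame of vee. V-blocks (67 mm wide, up to z = -6 mm) stand at x = 6 to 28 and 152 to 174 mm; between them is free space down to the board at z = -48 mm.
- stop_face (a point): Middle of the face of the aluminium foot stop at the low end of the cradle, the origin of vee: a plate square to the slope, 56 mm wide, from z = -49 to 13 mm. The lower end of the roller must touch it.
- strap_arm: Flat steel clamp strap, 22 mm wide, 6 mm thick, 114 mm long, with a rubber pad under it 52 mm from the hinge. Origin on the hinge axis at mid-width, x along the hinge axis (parallel to x of vee), y along the strap towards its tip, z out of its outer face, which is the upper one when closed (3 mm from the origin).
- strap_hinge (a point): Centre of the strap's hinge: x = 132, y = -52, z = 27 mm in the frame of vee, on the right of the cradle. It sits in a dark steel bracket at x = 115 to 149, y = -44 to -60 mm, up to z = 36 mm.
- strap_tip (a point): Centre of the red roll (12 mm thick, 22 mm long) at the free end of the strap, 108 mm from the hinge axis. Pushed from outside (right), then from above, it carries the strap over.
- strap (a joint): Strap angle, rad. 0: closed, parallel to the slope over the roller, pad just touching the top of a seated roller; 1.57: square to the slope; starts leaning out to the right at 2.1 to 2.4; limits -0.2, 2.5. Stiff hinge: about 4 N at the tip moves it, it stays where left, and keeps pressing with several N after a press of 10 to 20 N near the tip onto the roller.
- oil_bottle: Small brown oil bottle with black cap, 43 mm in diameter, 92 mm high, standing on the bench; bystander. Origin at the centre of its underside.
- wax_jar: Jar of wax with pale screw lid, 70 mm in diameter, 83 mm high, standing on the bench; bystander. Origin at the centre of its underside.

How it is judged:
By the outcome, as a careful person would: the job done as asked, in the order asked, and still so for the second after the job is handed in, with the robot touching nothing.
It also fails if it takes over 58 s, if anything falls off the work surface, if the arm or the gripper's body presses on something with over 40 N, if the wrist force passes 120 N, or if a joint passes its speed limit or range.

## Working session

There is one attempt and no reset: what is moved stays moved. The work goes in short steps, Python scripts to look and compute and a tool call to move; the robot and the scene stay as the last step left them, time stands still between calls to the robot, and variables do not carry over. Pictures are saved under pics/ and viewed, at most 10 in all, crops included, and the job is handed in when it is done.

```bash
ls; mkdir -p pics
```

Run:
```python
from rig import env
import cv2,numpy as np
s=env.observe(); print(s['time_s'],s['position'],s['tool_rot'],s['grip_width'])
for n in ['scene','side','wrist']:
    im=env.get_image(n); np.savez('pics/%s0.npz'%n,**im)
    cv2.imwrite('pics/%s0.png'%n,im['pixels'][:,:,::-1]); print(n,im['K'].tolist(),np.round(im['extrinsics'],3).tolist())
```

```text
pics
rig.py
0.0 [0.23945112 0.49483731 0.24171274] [[-9.00111434e-01  4.35658785e-01 -9.10862212e-04]
 [ 4.35659617e-01  9.00110772e-01 -1.13821402e-03]
 [ 3.24003953e-04 -1.42134533e-03 -9.99998937e-01]] 0.08568059179695688
scene [[411.4546567565098, 0.0, 284.03430933122365], [0.0, 411.4546567565098, 208.9392893522293], [0.0, 0.0, 1.0]] [[-0.776, -0.631, 0.019, 0.461], [-0.45, 0.531, -0.718, 0.386], [0.443, -0.565, -0.696, 0.686], [0.0, 0.0, 0.0, 1.0]]
side [[413.23061452102144, 0.0, 285.76690387955546], [0.0, 413.23061452102144, 207.73827748308966], [0.0, 0.0, 1.0]] [[-0.982, -0.189, 0.019, 0.616], [-0.141, 0.656, -0.741, 0.191], [0.128, -0.731, -0.671, 0.816], [0.0, 0.0, 0.0, 1.0]]
wrist [[300.38184227269664, 0.0, 278.07705619778096], [0.0, 300.38184227269664, 215.13914275551934], [0.0, 0.0, 1.0]] [[0.435, 0.9, -0.001, -0.549], [0.863, -0.417, 0.285, -0.037], [0.256, -0.125, -0.959, 0.378], [0.0, 0.0, 0.0, 1.0]]
```

View pics/scene0.png

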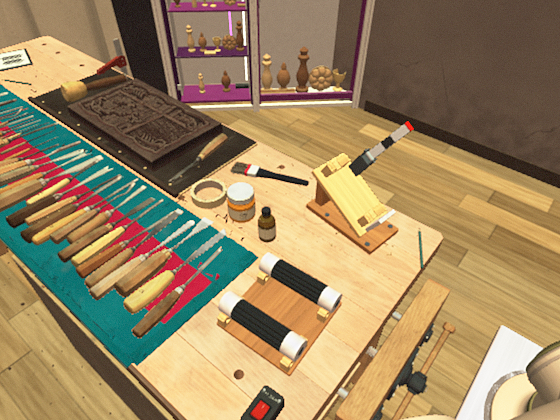

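View pics/side0.png

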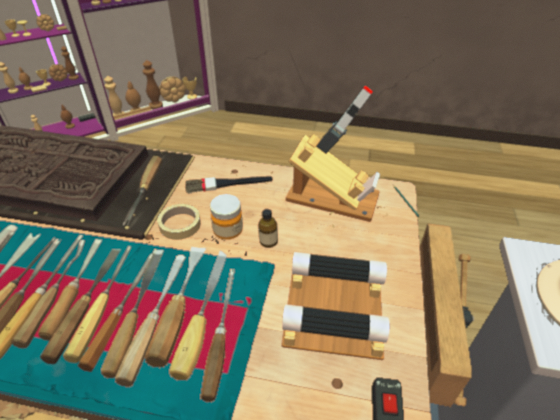

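The scene picture shows the rollers at about (300,282) and (262,325), the cradle at (350,200), the red strap tip at (409,126), the bottle at (267,225) and the jar at (241,202). The side picture shows the rollers at (340,268) and (337,323), the cradle at (335,180) and the tip at (366,91).

Create h.py:
```python
import numpy as np, cv2
def load(n): return dict(np.load('pics/%s.npz'%n))
def grab(n,tag):
    from rig import env
    im=env.get_image(n); np.savez('pics/%s.npz'%tag,**im); cv2.imwrite('pics/%s.png'%tag,im['pixels'][:,:,::-1]); return im
def P(im): return im['K']@im['extrinsics'][:3]
def tri(a,p,b,q):
    X=cv2.triangulatePoints(P(a),P(b),np.array(p,float).reshape(2,1),np.array(q,float).reshape(2,1)).ravel(); X=X[:3]/X[3]
    e=[np.linalg.norm(proj(i,X)-np.array(u)) for i,u in((a,p),(b,q))]
    return X,max(e)
def proj(im,X):
    u=P(im)@np.append(X,1); return u[:2]/u[2]
def ray(im,p,z):
    R,t=im['extrinsics'][:3,:3],im['extrinsics'][:3,3]
    c=-R.T@t; d=R.T@np.linalg.inv(im['K'])@np.array([p[0],p[1],1.]); return c+d*(z-c[2])/d[2]
```

Run:
```python
from h import *
ims={n:load(n+'0') for n in('scene','side')}
boxes={'scene':[(258,250,345,315),(218,290,310,360)],'side':[(290,250,390,288),(282,303,392,345)]}
res={}
for n,im in ims.items():
    hsv=cv2.cvtColor(im['pixels'],cv2.COLOR_RGB2HSV)
    for i,(x0,y0,x1,y1) in enumerate(boxes[n]):
        m=np.zeros(hsv.shape[:2],np.uint8); m[y0:y1,x0:x1]=(hsv[y0:y1,x0:x1,2]<75)*255
        m=cv2.morphologyEx(m,cv2.MORPH_OPEN,np.ones((3,3)))
        k,l,st,ce=cv2.connectedComponentsWithStats(m); j=1+np.argmax(st[1:,4])
        r=cv2.minAreaRect(cv2.findContours((l==j).astype(np.uint8),0,1)[0][0]); b=cv2.boxPoints(r)
        b=b[np.argsort(b[:,0])]; e=[(b[0]+b[1])/2,(b[2]+b[3])/2]
        res[n,i]=e; print(n,i,r,np.round(e,1).tolist())
    h=hsv; m=(((h[...,0]<8)|(h[...,0]>172))&(h[...,1]>170)&(h[...,2]>150)).astype(np.uint8); m[150:]=0; m[:,:330]=0; m[:80]=0
    k,l,st,ce=cv2.connectedComponentsWithStats(m); j=1+np.argmax(st[1:,4]); res[n,'tip']=ce[j]; print(ce[j],st[j])
a,b=ims['scene'],ims['side']
for i in(0,1):
    E=[tri(a,res['scene',i][k],b,res['side',i][k]) for k in(0,1)]; print(i,E,np.linalg.norm(E[0][0]-E[1][0]),(E[0][0]+E[1][0])/2)
print(tri(a,res['scene','tip'],b,res['side','tip']))
A=cv2.resize(a['pixels'][110:260,295:435],None,fx=2.8,fy=2.8,interpolation=cv2.INTER_CUBIC)
B=cv2.resize(b['pixels'][80:230,270:410],None,fx=2.8,fy=2.8,interpolation=cv2.INTER_CUBIC)
cv2.imwrite('pics/crop1.png',np.hstack([A,B])[:,:,::-1])
```

```text
scene 0 ((297.09765625, 280.3640441894531), (54.36980438232422, 20.588565826416016), 29.981639862060547) [[273.6000061035156, 266.79998779296875], [320.6000061035156, 293.8999938964844]]
scene 1 ((258.8870544433594, 323.34918212890625), (59.55360412597656, 23.048856735229492), 33.17851257324219) [[234.0, 307.1000061035156], [283.79998779296875, 339.6000061035156]]
[408.82608696 125.58695652] [405 121   9  10  46]
side 0 ((338.93902587890625, 268.0487976074219), (58.86000442504883, 19.988107681274414), 6.340191841125488) [[309.70001220703125, 264.79998779296875], [368.20001220703125, 271.29998779296875]]
side 1 ((335.58538818359375, 323.2657470703125), (66.875, 24.18587875366211), 6.632514476776123) [[302.3999938964844, 319.3999938964844], [368.79998779296875, 327.1000061035156]]
[368.          89.24242424] [364  86   9   8  33]
0 [(array([0.56867869, 0.06809222, 0.06259722]), np.float64(0.6896013941125801)), (array([0.45633705, 0.05627629, 0.05689006]), np.float64(0.6628820116103897))] 0.11310540173559988 [0.51250787 0.06218426 0.05974364]
1 [(array([0.56315571, 0.19140998, 0.06473078]), np.float64(0.9342417320202974)), (array([0.45018956, 0.1797847 , 0.05835893]), np.float64(0.7453596189237314))] 0.11374136926321683 [0.50667264 0.18559734 0.06154486]
(array([ 0.5014128 , -0.31947776,  0.24604923]), np.float64(0.09135744510777946))
```

View pics/crop1.png

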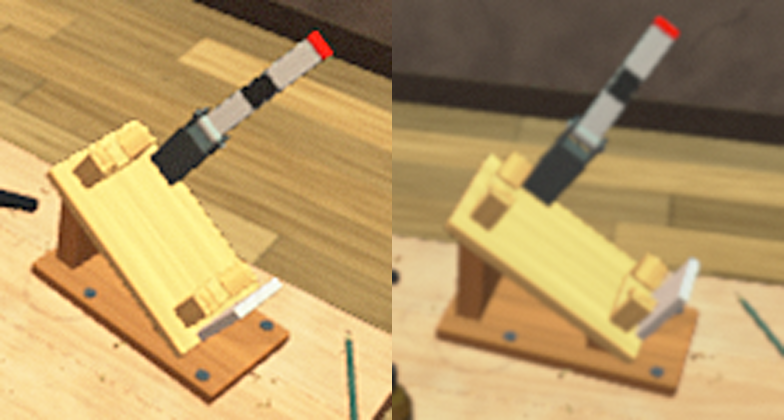

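The crop shows the cradle with its low end and aluminium stop towards the robot. The strap leans out to the right, with its red tip at (320,45) in the left crop. Next I'll turn the tool square to the rollers and take wrist views.

Careful with the scale: shifts go in shares of 50 mm and turns go in units of 2 degrees. That gives: -0.023 m is -0.46, -0.044 m is -0.88, -8 degrees is -4.

Emit:
inch_along --rows '[0, 0, 0, -4, 0.085, 0, 0, 0, -4, 0.085, 0, 0, 0, -4, 0.085, 0, 0, 0, -3.9, 0.085, -0.46, -0.88, 0, 0, 0.085, -0.46, -0.88, 0, 0, 0.085, -0.46, -0.88, 0, 0, 0.085, -0.46, -0.88, 0, 0, 0.085, -0.46, -0.88, 0, 0, 0.085, -0.46, -0.88, 0, 0, 0.085]'

```text
time_s: 1.15
position: [0.405, 0.245, 0.2423]
tool_rot: [[-0.995, -0.104, -0.0], [-0.104, 0.995, 0.0], [0.0, 0.0, -1.0]]
ft_force: [0.4, 0.8, -0.5]
grip_width: 0.0848
gripper_force: 0.0
```

Emit:
inch_along --rows '[-0.4, -0.6, 0, 0, 0.085, -0.4, -0.6, 0, 0, 0.085, 0, 0, 0, 0, 0.085]'

```text
time_s: 1.45
position: [0.4525, 0.1885, 0.2419]
tool_rot: [[-0.995, -0.1, 0.0], [-0.1, 0.995, -0.001], [0.0, -0.001, -1.0]]
ft_force: [-1.0, -0.4, 0.4]
grip_width: 0.0852
gripper_force: 0.0
```

```bash
python3 -c "
from h import *; grab('wrist','w1')"
```

Emit:
inch_along --rows '[0, -1, 0, 0, 0.085, 0, -1, 0, 0, 0.085, 0, -1, 0, 0, 0.085, 0, 0, 0, 0, 0.085]'

```text
time_s: 1.9
position: [0.4662, 0.0384, 0.2422]
tool_rot: [[-0.995, -0.099, -0.0], [-0.099, 0.995, -0.001], [0.0, -0.001, -1.0]]
ft_force: [0.6, 0.1, 0.1]
grip_width: 0.0849
gripper_force: 0.0
```

```bash
python3 -c "
from h import *; a=load('w1')['pixels'];b=grab('wrist','w2')['pixels'];cv2.imwrite('pics/w12.png',cv2.resize(np.hstack([a,b]),(800,300))[:,:,::-1])"
```

```text
(no output)
```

View pics/w12.png

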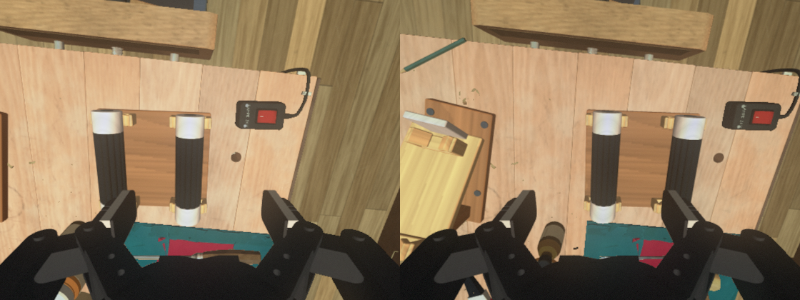

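The left picture (w1) has both rollers, at (110,155) and (188,165) in the half-scale montage. The right one (w2) also has the stop and base of the cradle at (435,140). The fingers hide the far ends, so I'll go farther out and higher.

Converted, -0.04 m is -0.8, -0.03 m is -0.6.

Emit:
inch_along --rows '[-0.6, 0, -0.6, 0, 0.085, -0.6, 0, -0.6, 0, 0.085, -0.8, 0, 0, 0, 0.085, 0, 0, 0, 0, 0.085]'

```text
time_s: 2.35
position: [0.5679, 0.055, 0.3014]
tool_rot: [[-0.994, -0.107, 0.0], [-0.107, 0.994, 0.001], [-0.0, 0.001, -1.0]]
ft_force: [-0.4, 0.3, -1.0]
grip_width: 0.0847
gripper_force: 0.0
```

```bash
python3 -c "
from h import *; grab('wrist','w3')"
```

Emit:
inch_along --rows '[0, 1, 0, 0, 0.085, 0, 1, 0, 0, 0.085, 0, 0.6, 0, 0, 0.085, 0, 0, 0, 0, 0.085]'

```text
time_s: 2.8
position: [0.5496, 0.1865, 0.3024]
tool_rot: [[-0.994, -0.11, -0.001], [-0.11, 0.994, 0.001], [0.001, 0.001, -1.0]]
ft_force: [0.1, -0.1, -0.4]
grip_width: 0.0851
gripper_force: 0.0
```

Create rol.py:
```python
from h import *
A,B=load('w3'),grab('wrist','w4')
R={}
for n,im in(('w3',A),('w4',B)):
    hsv=cv2.cvtColor(im['pixels'],cv2.COLOR_RGB2HSV)
    m=((hsv[...,2]<75)*255).astype(np.uint8); m=cv2.morphologyEx(m,cv2.MORPH_OPEN,np.ones((5,5)))
    k,l,st,ce=cv2.connectedComponentsWithStats(m)
    for j in range(1,k):
        if 1500<st[j,4]<9000:
            r=cv2.minAreaRect(cv2.findContours((l==j).astype(np.uint8),0,1)[0][0]); print(n,st[j],np.round(r[0],1),np.round(r[1],1),round(r[2],1))
            b=cv2.boxPoints(r); b=b[np.argsort(b[:,1])]; R.setdefault(n,[]).append([(b[0]+b[1])/2,(b[2]+b[3])/2])
    R[n].sort(key=lambda e:e[0][0])
for i in range(min(map(len,R.values()))):
    E=[tri(A,R['w3'][i][k],B,R['w4'][i][k]) for k in(0,1)]; d=E[1][0]-E[0][0]
    print(i,E,np.linalg.norm(d),(E[0][0]+E[1][0])/2,np.degrees(np.arctan2(d[1],d[0])))
cv2.imwrite('pics/w34.png',cv2.resize(np.hstack([A['pixels'],B['pixels']]),(800,300))[:,:,::-1])
```

```bash
python3 rol.py
```

```text
w3 [ 360  108   39   70 1968] [380.4 142.4] [33.9 70.5] 7.1Traceback (most recent call last):
  File "rol.py", line 12, in <module>
    R[n].sort(key=lambda e:e[0][0])
    ~^^^
KeyError: 'w4'
```

```bash
sed -i "s/grab('wrist','w4')/load('w4')/; s/<75)/<90)/; s/1500<st\[j,4\]/900<st[j,4]/" rol.py; python3 rol.py; python3 -c "
from h import *
cv2.imwrite('pics/w34.png',cv2.resize(np.hstack([load('w3')['pixels'],load('w4')['pixels']]),(800,300))[:,:,::-1])"
```

```text
w3 [ 435   56   76   41 2070] [472.5  76. ] [40. 75.] 90.0
w3 [ 263   89   38  100 3362] [280.8 138.6] [35.2 99.4] 2.3
w3 [ 358   97   47   98 3408] [380.6 144.8] [ 35.9 100.2] 7.6
w4 [ 154   93   39   99 3398] [173.7 142. ] [99.1 36.1] 87.8
w4 [ 257  101   37   98 3224] [273.7 149.5] [34.3 97.3] 3.0
0 [(array([0.45311961, 0.04802683, 0.04798711]), np.float64(0.095479797160119)), (array([0.57182793, 0.05614702, 0.05399176]), np.float64(0.13851398759626826))] 0.11913714661175435 [0.51247377 0.05208692 0.05098943] 3.9131986012218656
1 [(array([0.44770274, 0.17279943, 0.04861963]), np.float64(0.8770869356999518)), (array([0.56706211, 0.17925463, 0.05321433]), np.float64(0.21817129484257844))] 0.11962207467739826 [0.50738243 0.17602703 0.05091698] 3.095656686072682
```

View pics/w34.png

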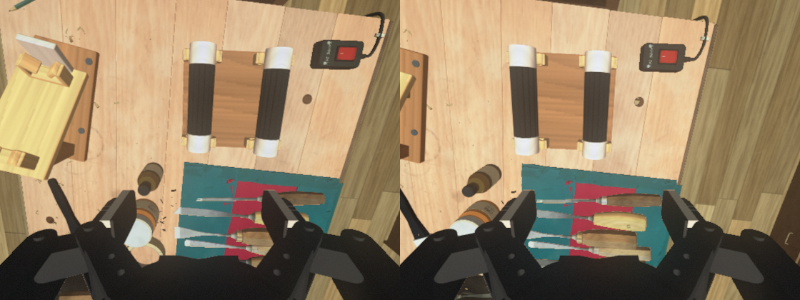

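The montage shows both rollers fully in each view: (200,97) and (272,100) on the left, (523,95) and (597,100) on the right. Their axes measure about 0.050 high, against 0.047 in the text. The sleeve centres are A (0.5125,0.052) and B (0.507,0.176), with yaw about 3.5°. I'll squeeze B first, gripping 32 mm to the robot side of its centre, because the cradle bracket crowds the middle.

Converted, 0.05 m is 1, 0.0375 m is 0.75, 2.6 degrees is 1.3.

Emit:
inch_along --rows '[0.75, -0.08, 0, 1.3, 0.085, 0.75, -0.08, 0, 0, 0.085, 0, 0, 1, 0, 0.085, 0, 0, 1, 0, 0.085, 0, 0, 1, 0, 0.085, 0, 0, 1, 0, 0.085, 0, 0, 0.8, 0, 0.085, 0, 0, 0.44, 0, 0.085, 0, 0, 0, 0, 0.085]' --squeeze 30

```text
time_s: 3.75
position: [0.4758, 0.167, 0.0381]
tool_rot: [[-0.998, -0.058, -0.006], [-0.058, 0.998, -0.001], [0.006, -0.0, -1.0]]
ft_force: [-0.0, 0.3, 1.3]
grip_width: 0.0849
gripper_force: 0.0
```

Emit:
inch_along --rows '[0, 0, 0, 0, 0.0, 0, 0, 0, 0, 0.0, 0, 0, 0, 0, 0.0, 0, 0, 0, 0, 0.0, 0, 0, 0, 0, 0.0, 0, 0, 0, 0, 0.0, 0, 0, 0, 0, 0.0]' --squeeze 30

```text
time_s: 4.45
position: [0.4782, 0.1732, 0.0432]
tool_rot: [[-0.998, -0.058, 0.005], [-0.058, 0.998, 0.01], [-0.006, 0.01, -1.0]]
ft_force: [-5.7, 38.3, 17.2]
grip_width: 0.03
gripper_force: 28.4
```

B closes to 30 mm at 28 N, so it is the soft one. I'll release it and check A.

Converted, -0.05 m is -1, -0.045 m is -0.9.

Emit:
inch_along --rows '[0, 0, 0, 0, 0.085, 0, 0, 0, 0, 0.085, 0, 0, 0, 0, 0.085, 0, 0, 0, 0, 0.085, 0, 0, -0.8, 0, 0.085, 0, 0, -1, 0, 0.085, 0, -0.6, -0.2, 0, 0.085, 0, -0.9, 0, 0, 0.085, 0, -0.86, 0, 0, 0.085, 0, 0, 0, 0, 0.085]' --squeeze 30

```text
time_s: 5.45
position: [0.4852, 0.0457, 0.1405]
tool_rot: [[-0.999, -0.054, 0.001], [-0.054, 0.999, -0.001], [-0.0, -0.001, -1.0]]
ft_force: [-0.2, 0.6, 0.0]
grip_width: 0.0853
gripper_force: 0.0
```

```bash
python3 -c "
from h import *; grab('wrist','w5');grab('side','s5')"
```

```text
(no output)
```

View pics/w5.png

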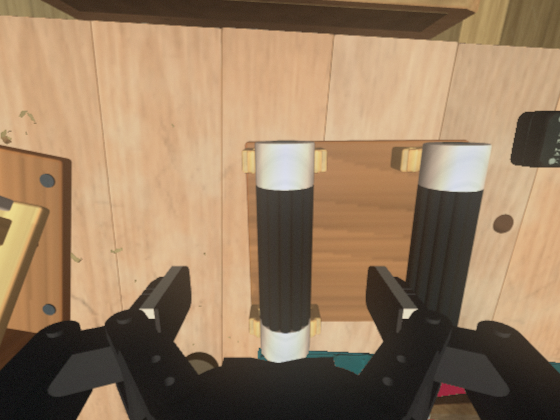

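The wrist picture shows A at column 285, parallel to the tool axis and about 5 mm to +y. B is still in its saddles at (450,240).

Emit:
inch_along --rows '[0.1, 0.1, 0.6, 0, 0.085, 0, 0, 0.8, 0, 0.085, 0, 0, 0.6, 0, 0.085, 0, 0, 0, 0, 0.0, 0, 0, 0, 0, 0.0, 0, 0, 0, 0, 0.0, 0, 0, 0, 0, 0.0, 0, 0, 0, 0, 0.0, 0, 0, 0, 0, 0.0, 0, 0, 0, 0, 0.0]' --squeeze 30

```text
time_s: 6.55
position: [0.4804, 0.0505, 0.0429]
tool_rot: [[-0.998, -0.061, 0.003], [-0.061, 0.998, -0.008], [-0.002, -0.008, -1.0]]
ft_force: [-7.2, -32.3, 7.8]
grip_width: 0.0425
gripper_force: 30.2
```

A holds at 42.5 mm under 30 N, so it is the firm one. I'll lift it with more grip and roughly locate the cradle meanwhile.

Emit:
inch_along --rows '[0, 0, 0, 0, 0.0, 0, 0, -0.4, 0, 0.0, 0, 0, -0.8, 0, 0.0, 0, 0, -1, 0, 0.0, 0, 0, -1, 0, 0.0, 0, 0, -1, 0, 0.0, 0, 0, -0.6, 0, 0.0, 0, 0, 0, 0, 0.0]' --squeeze 60

```text
time_s: 7.35
position: [0.4801, 0.0549, 0.2858]
tool_rot: [[-0.998, -0.059, 0.01], [-0.059, 0.998, -0.001], [-0.01, -0.002, -1.0]]
ft_force: [0.1, 0.5, -5.2]
grip_width: 0.0417
gripper_force: 62.3
```

Run:
```python
from h import *
a,b=load('scene0'),load('side0')
f=lambda p:(295+p[0]/2.8,110+p[1]/2.8); g=lambda p:(270+(p[0]-392)/2.8,80+p[1]/2.8)
for nm,p,q in [('tip',(320,45),(667,28)),('stop top L',(235,315),(690-10,312)),('stop top R',(282,283),(693,263)),('board low L',(185,353),(635,357)),('board hi L',(50,172),(450,226)),('base nearL',(212,398),(677,390)),('base farL',(35,265),(440,335))]:
    print(nm,tri(a,f(p),b,g(q)))
```

```text
tip (array([ 0.50073846, -0.32159148,  0.24361959]), np.float64(0.2544094488110957))
stop top L (array([ 0.45881944, -0.17258431,  0.07362431]), np.float64(1.9787650553346101))
stop top R (array([ 0.44922754, -0.23503153,  0.07452049]), np.float64(0.3413045148215937))
board low L (array([ 0.48747859, -0.1561789 ,  0.02734793]), np.float64(0.1244609811090796))
board hi L (array([ 0.65254994, -0.1779456 ,  0.12205768]), np.float64(0.35211531605204976))
base nearL (array([ 0.44939087, -0.14121376,  0.01100373]), np.float64(0.2791411412292747))
base farL (array([ 0.65834928, -0.1750852 ,  0.00762279]), np.float64(1.097250882610223))
```

Roughly, the stop's top is at (0.454,-0.204,0.074) and the cradle's yaw is about -8.5°. I'll take wrist views from both sides of it, carrying the roller high.

Converted, -0.04 m is -0.8, -0.039 m is -0.78, 6 degrees is 3.

Emit:
inch_along --rows '[-0.42, -0.8, -0.14, 0, 0.0, -0.42, -0.8, -0.14, 0, 0.0, -0.42, -0.78, 0, 0, 0.0, 0, 0, 0, 3, 0.0, 0, 0, 0, 2.9, 0.0, 0, 0, 0, 0, 0.0, 0, 0, 0, 0, 0.0]'

```text
time_s: 8.05
position: [0.5488, -0.06, 0.2938]
tool_rot: [[-0.99, 0.144, -0.001], [0.144, 0.99, 0.0], [0.001, 0.0, -1.0]]
ft_force: [-0.2, 0.1, -4.8]
grip_width: 0.0417
gripper_force: 62.5
```

```bash
python3 -c "
from h import *; grab('wrist','v1')"
```

Emit:
inch_along --rows '[-0.12, -0.56, -0.7, 0, 0.0, -0.12, -0.56, -0.7, 0, 0.0, -0.12, -0.88, 0, 0, 0.0, -0.12, -0.88, 0, 0, 0.0, -0.12, -0.88, 0, 0, 0.0, -0.12, -0.88, 0, 0, 0.0, -0.1, -0.9, 0, 0, 0.0, 0, 0, 0, 0, 0.0, 0, 0, 0, 0, 0.0]'

```text
time_s: 9.0
position: [0.5491, -0.3411, 0.3634]
tool_rot: [[-0.989, 0.146, -0.001], [0.146, 0.989, 0.001], [0.001, 0.001, -1.0]]
ft_force: [-0.4, 1.4, -4.6]
grip_width: 0.0415
gripper_force: 63.0
```

```bash
python3 -c "
from h import *; a=load('v1')['pixels'];b=grab('wrist','v2')['pixels'];grab('scene','sc2');grab('side','sd2')
cv2.imwrite('pics/v12.png',cv2.resize(np.hstack([a[:,:320],b[:,240:]]),(800,525))[:,:,::-1])"
```

```text
(no output)
```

View pics/v12.png

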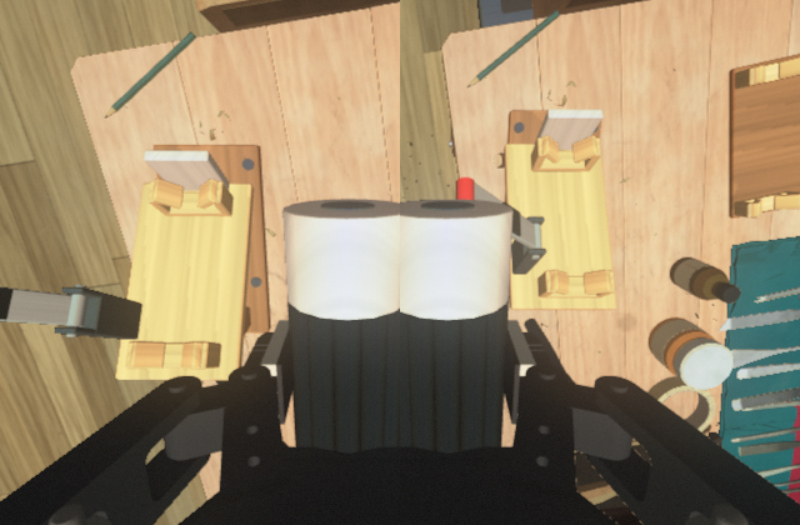

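The left view (v1) shows the stop at (180,165), the Vs at (187,195) and (165,355), and the bracket at (75,310). The right view (v2) shows the stop at (572,122), the Vs at (565,150) and (575,283), and the red tip at (465,188). I'll take one enlarged crop to pick the corners.

```bash
python3 -c "
from h import *
a=load('v1')['pixels'];b=load('v2')['pixels']
t=lambda im,x,y:cv2.resize(im[y:y+75,x:x+100],(400,300),interpolation=cv2.INTER_CUBIC)
cv2.imwrite('pics/t.png',np.vstack([np.hstack([t(a,105,105),t(b,322,80)]),np.hstack([t(a,92,245),t(b,322,190)])])[:,:,::-1])"
```

```text
(no output)
```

View pics/t.png

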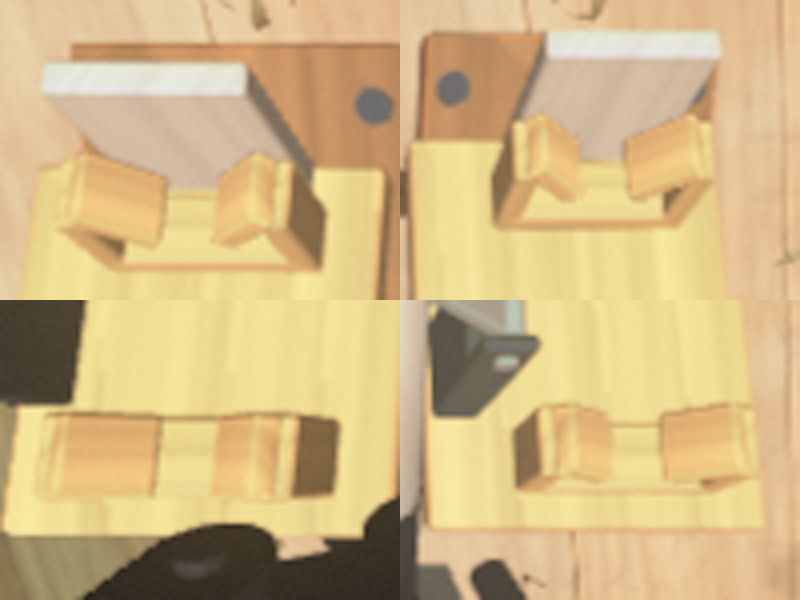

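Create cr.py:
```python
from h import *
a,b=load('v1'),load('v2')
c=lambda o,p:(o[0]+(p[0]+.5)/4-.5,o[1]+(p[1]+.5)/4-.5)
S=[('stopR',(105,105),(42,93),(322,80),(147,57)),('stopL',(105,105),(247,95),(322,80),(318,58)),
('UVR',(92,245),(48,115),(322,190),(148,105)),('UVL',(92,245),(300,117),(322,190),(350,105)),
('UVRu',(92,245),(38,197),(322,190),(139,188)),
('LVRd',(105,105),(85,153),(322,80),(118,120)),('LVLd',(105,105),(285,160),(322,80),(300,118)),
('bhiR',(92,245),(5,233),(322,190),(28,227)),('bloR',(105,105),(40,165),(322,80),(12,142))]
X={}
for n,o,p,o2,q in S: X[n],e=tri(a,c(o,p),b,c(o2,q)); print(n,np.round(X[n],4),round(e,2))
s=(X['stopR']+X['stopL'])/2; u=(X['UVR']+X['UVL'])/2
print(np.linalg.norm(X['stopR']-X['stopL']),np.linalg.norm(X['UVR']-X['UVL']))
d=u-s; print('d',d,np.linalg.norm(d),'expect',np.hypot(152,19),'elev',np.degrees(np.arctan2(d[2],np.hypot(*d[:2]))),'expect',30-np.degrees(np.arctan2(19,152)))
l=X['stopL']-X['stopR'];l2=X['UVL']-X['UVR'];k=X['bhiR']-X['bloR']
print('yaws',[round(np.degrees(v),2) for v in(np.arctan2(d[1],d[0]),np.arctan2(-l[0],l[1]),np.arctan2(-l2[0],l2[1]),np.arctan2(k[1],k[0]))])
def frame(yaw):
    h=np.array([np.cos(yaw),np.sin(yaw),0]); z=np.array([0,0,1]); ex=h*np.cos(np.pi/6)+z*.5; ez=-h*.5+z*np.cos(np.pi/6); return ex,np.cross(ez,ex),ez
yaw=np.arctan2(d[1],d[0]); ex,ey,ez=frame(yaw)
o1=s-.013*ez; o2=u-.152*ex+.006*ez; print('origin',o1,o2)
```

```bash
python3 cr.py
```

```text
stopR [ 0.4533 -0.2244  0.0868] 0.03
stopL [ 0.4615 -0.1703  0.0853] 0.14
UVR [ 0.595  -0.249   0.1446] 0.07
UVL [ 0.606  -0.1866  0.1409] 0.61
UVRu [ 0.6172 -0.2552  0.15  ] 1.84
LVRd [ 0.4701 -0.2293  0.0629] 0.25
LVLd [ 0.4794 -0.17    0.068 ] 0.63
bhiR [ 0.6379 -0.2867  0.1246] 0.14
bloR [ 0.4713 -0.2607  0.0304] 0.43
0.05476480472772065 0.06348690469633782
d [ 0.14310191 -0.02047406  0.05665299] 0.1552639833184819 expect 153.18289721767243 elev 21.40030567312345 expect 22.8749836510982
yaws [np.float64(-8.14), np.float64(-8.67), np.float64(-9.94), np.float64(-8.87)]
origin [ 0.46384176 -0.19825994  0.07482748] [ 0.46723052 -0.19874478  0.07193495]
```

The cradle's origin comes out at about (0.465,-0.1985,0.073) with yaw -8.6°, and its dimensions agree with the text. I'll bring the grip point over vee x = 66 mm and lower the level roller until its upper collar meets the upper V.

Emit:
inch_along --rows '[0.32, 0.86, 0, 0, 0.0, 0.32, 0.86, 0, 0, 0.0, 0.3, 0.85, 0, 0, 0.0, 0, 0, 0.8, 0, 0.0, 0, 0, 0.8, 0, 0.0, 0, 0, 0.8, 0, 0.0, 0, 0, 0.7, 0, 0.0, 0, 0, 0, 0, 0.0]' --squeeze 45

```text
time_s: 9.95
position: [0.52, -0.2042, 0.2057]
tool_rot: [[-0.989, 0.145, -0.007], [0.145, 0.989, 0.005], [0.008, 0.004, -1.0]]
ft_force: [0.4, 0.7, -4.4]
grip_width: 0.0416
gripper_force: 62.9
```

Emit:
inch_along --rows '[0, 0, 0.2, 0, 0.0, 0, 0, 0.2, 0, 0.0, 0, 0, 0.2, 0, 0.0, 0, 0, 0.2, 0, 0.0, 0, 0, 0.2, 0, 0.0]'

```text
time_s: 10.45
position: [0.5218, -0.2068, 0.1591]
tool_rot: [[-0.989, 0.147, 0.001], [0.147, 0.989, -0.001], [-0.001, -0.001, -1.0]]
ft_force: [-3.0, -1.8, 1.4]
grip_width: 0.0418
gripper_force: 63.5
```

Emit:
inch_along --rows '[0, 0, 0.14, 0, 0.0, 0, 0, 0.14, 0, 0.0, 0, 0, 0.14, 0, 0.0]' --squeeze 35

```text
time_s: 10.75
position: [0.5217, -0.2066, 0.1384]
tool_rot: [[-0.989, 0.147, 0.001], [0.147, 0.989, -0.001], [-0.001, -0.0, -1.0]]
ft_force: [-3.3, 0.0, 1.6]
grip_width: 0.0417
gripper_force: 64.5
```

Emit:
inch_along --rows '[0, 0, 0.14, 0, 0.0, 0, 0, 0.14, 0, 0.0, 0, 0, 0, 0, 0]'

```text
time_s: 11.05
position: [0.5222, -0.2067, 0.1239]
tool_rot: [[-0.989, 0.147, 0.001], [0.147, 0.989, -0.0], [-0.001, -0.0, -1.0]]
ft_force: [0.2, -1.5, 2.2]
grip_width: 0.0414
gripper_force: 65.6
```

```bash
python3 -c "
from h import *; grab('side','sd3')"
```

Emit:
inch_along --rows '[0, 0, 0.12, 0, 0.0, 0, 0, 0.12, 0, 0.0, 0, 0, 0.12, 0, 0.0]'

```text
time_s: 11.4
position: [0.5218, -0.2069, 0.1086]
tool_rot: [[-0.989, 0.147, 0.001], [0.147, 0.989, -0.002], [-0.002, -0.001, -1.0]]
ft_force: [-19.9, 8.3, 70.5]
grip_width: 0.0418
gripper_force: 72.4
```

Emit:
inch_along --rows '[0, 0, 0.06, 0, 0.0, 0, 0, 0.06, 0, 0.0, 0, 0, 0, 0, 0]'

```text
time_s: 11.7
position: [0.5219, -0.2069, 0.1085]
tool_rot: [[-0.989, 0.147, 0.005], [0.146, 0.989, -0.005], [-0.006, -0.004, -1.0]]
ft_force: [-22.7, 9.8, 75.7]
grip_width: 0.0413
gripper_force: 73.1
```

Converted, -0.003 m is -0.06.

Emit:
inch_along --rows '[0, 0, -0.06, 0, 0.0, 0, 0, -0.06, 0, 0.0, 0, 0, 0, 0, 0.0]'

```text
time_s: 12.0
position: [0.5217, -0.2068, 0.109]
tool_rot: [[-0.989, 0.147, 0.002], [0.147, 0.989, -0.002], [-0.002, -0.002, -1.0]]
ft_force: [-7.1, 1.3, 27.2]
grip_width: 0.0416
gripper_force: 68.4
```

```bash
python3 -c "
from h import *; a=grab('side','sd4')['pixels'][80:230,255:405];b=grab('scene','sc4')['pixels'][95:245,300:450]
r=lambda i:cv2.resize(i,(400,400),interpolation=cv2.INTER_CUBIC)
cv2.imwrite('pics/q4.png',np.hstack([r(a),r(b)])[:,:,::-1])"
```

View pics/q4.png

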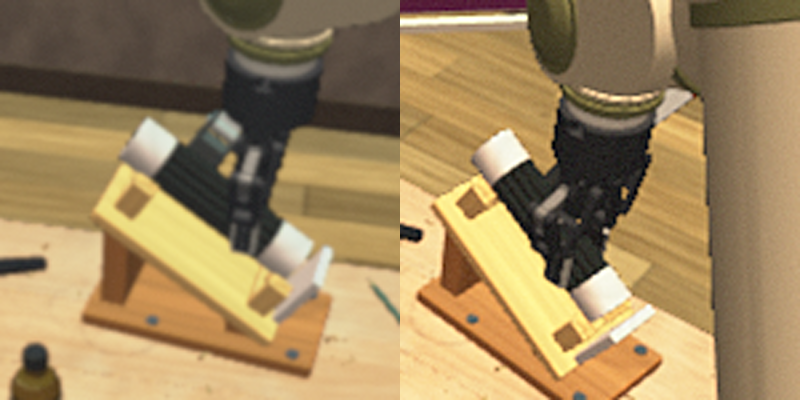

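The picture shows the roller tilted about parallel to the board, its upper collar at (150,148) in the left half and its lower collar by the stop at (298,250). I'll check the numbers before going on.

Create seat.py:
```python
from h import *
import sys
def run(sd,sc):
    exec(open('cr.py').read().split("yaw=")[0].split("S=[")[0])
    y=np.radians(-8.6);h=np.array([np.cos(y),np.sin(y),0]);z=np.array([0,0,1.]);ex=h*.866+z*.5;ez=-h*.5+z*.866;ey=np.cross(ez,ex);o=np.array([.465,-.1985,.073])
    R=np.array([ex,ey,ez]); B,A=load(sd),load(sc); C={}
    for n,im,bx in(('sd',B,(255,80,405,230)),('sc',A,(300,95,450,245))):
        hsv=cv2.cvtColor(im['pixels'],cv2.COLOR_RGB2HSV); m=((hsv[...,1]<55)&(hsv[...,2]>135)).astype(np.uint8)
        q=np.zeros_like(m); q[bx[1]:bx[3],bx[0]:bx[2]]=m[bx[1]:bx[3],bx[0]:bx[2]]; q=cv2.morphologyEx(q,cv2.MORPH_OPEN,np.ones((3,3)))
        k,l,st,ce=cv2.connectedComponentsWithStats(q)
        for j in range(1,k):
            if st[j,4]>40: print(n,st[j],ce[j].round(1))
    # expected pixel positions of collar centres for home+e
    for e in(0,.008):
        for x in(.016,.164):
            X=o+R.T@np.array([x+e,0,0]); print(e,x,'sd',proj(B,X).round(1),'sc',proj(A,X).round(1))
run(*sys.argv[1:])
```

```bash
python3 seat.py sd4 sc4; python3 -c "
from rig import env;s=env.observe();print(s['wrist_torque'],s['ft_force'],s['joint_efforts'])"
```

```text
sd [336 123   8   9  50] [339.6 127. ]
sd [303 124  18  20 237] [311.3 133.8]
sd [355 164  17  18 204] [362.9 172.7]
sd [359 173  21  26 193] [370.2 184.8]
sc [333 144  14  15 148] [339.4 151.2]
sc [371 196  15  16 161] [377.5 203.2]
sc [379 210  16  12  77] [386.5 215.7]
0 0.016 sd [364.8 178.5] sc [377.8 211.6]
0 0.164 sd [314.5 140.8] sc [340.4 160.5]
0.008 0.016 sd [362.1 176.5] sc [375.8 208.8]
0.008 0.164 sd [311.7 138.7] sc [338.4 157.8]
[ 0.37271773  0.98394244 -0.3599053 ] [-8.39383527  1.36934707 29.1776853 ] [  1.32229485 -32.99073458 -14.60884809   0.31859192  -1.60175141
  -0.34124256]
```

Run:
```python
from h import *
A,B=load('scene0'),load('side0')
d=np.array([np.cos(np.radians(3.6)),np.sin(np.radians(3.6)),0])
obs={'a':((273.6,266.8),(320.6,293.9),(309.7,264.8),(368.2,271.3)),'b':((234,307.1),(283.8,339.6),(302.4,319.4),(368.8,327.1))}
for n,c in(('a',(.5125,.052,.047)),('b',(.5074,.176,.047))):
    f,k=np.array(c)+.058*d,np.array(c)-.058*d
    for nm,im,X,o in(('sc',A,f,obs[n][0]),('sc',A,k,obs[n][1]),('sd',B,f,obs[n][2]),('sd',B,k,obs[n][3])): print(n,nm,'obs-pred',np.round(np.array(o)-proj(im,X),1))
# collar mask bias on rest rollers: V of crude white mask vs centre
for n,im in(('sc',A),('sd',B)):
    hsv=cv2.cvtColor(im['pixels'],cv2.COLOR_RGB2HSV); m=((hsv[...,1]<55)&(hsv[...,2]>135)).astype(np.uint8)
    m=cv2.morphologyEx(m,cv2.MORPH_OPEN,np.ones((3,3))); k,l,st,ce=cv2.connectedComponentsWithStats(m)
    c=np.array((.5125,.052,.047))
    for s in(-1,1):
        p=proj(im,c+s*.074*d); j=1+np.argmin(np.linalg.norm(ce[1:]-p,axis=1)); print(n,s,p.round(1),ce[j].round(1),st[j,4])
y=np.radians(-8.6);h=np.array([np.cos(y),np.sin(y),0]);z=np.array([0,0,1.]);ex=h*.866+z*.5;ez=-h*.5+z*.866;ey=np.cross(ez,ex);o=np.array([.465,-.1985,.073])
for nm,v in(('stopR',(0,-28,13)),('stopL',(0,28,13)),('UVL',(152,33.5,-6)),('hinge',(132,-52,27))):
    X=o+np.array(v)@np.array([ex,ey,ez])/1000; print(nm,'crop sc',((proj(A,X)-[295,110])*2.8).round(),'crop sd',((proj(B,X)-[270,80])*2.8+[392,0]).round())
```

```text
a sc obs-pred [-3.  -1.2]
a sc obs-pred [-2.5 -1.4]
a sd obs-pred [0.6 0.4]
a sd obs-pred [-0.1  0.4]
b sc obs-pred [-3.8 -1.2]
b sc obs-pred [-2.6 -1.1]
b sd obs-pred [0.8 1.2]
b sd obs-pred [0.6 0.7]
sc -1 [330.  299.3] [329.2 295.8] 251
sc 1 [270.6 264.4] [268.9 260.3] 199
sd -1 [376.6 271.8] [377.5 271.1] 348
sd 1 [301.1 263.5] [300.8 262.4] 335
stopR crop sc [273. 279.] crop sd [688. 259.]
stopL crop sc [231. 311.] crop sd [676. 298.]
UVL crop sc [105. 173.] crop sd [513. 205.]
hinge crop sc [206. 132.] crop sd [582. 141.]
```

The contact force is symmetric, but the roller still sits about 7 mm above its seated height. I'll look closely with my last picture, a four-panel view with the predicted stop and V corners (magenta) and the seated roller's axis and edges (green).

Run:
```python
from h import *
W=grab('wrist','w6');S=load('sd4');C=load('sc4')
y=np.radians(-8.6);h=np.array([np.cos(y),np.sin(y),0]);z=np.array([0,0,1.]);ex=h*.866+z*.5;ez=-h*.5+z*.866;ey=np.cross(ez,ex);o=np.array([.465,-.1985,.073])
R=np.array([ex,ey,ez]); V=lambda *v:o+np.array(v)@R/1000
M=[V(0,-28,13),V(0,28,13)]+[V(x,s*33.5,-6) for x in(6,28,152,174) for s in(-1,1)]
G=[V(x,s*22,0) for x in(8,40,156,188) for s in(-1,1)]+[V(8,0,22),V(188,0,22)]
def tile(im,x,y,w,hh,out):
    i=cv2.resize(im['pixels'][y:y+hh,x:x+w],out,interpolation=cv2.INTER_CUBIC); k=out[0]/w
    for pts,c in((M,(255,0,255)),(G,(0,255,0))):
        for X in pts:
            p=(proj(im,X)-[x,y]+.5)*k; cv2.circle(i,tuple(int(round(t)) for t in p),2,c,-1)
    return i
o2=(400,300)
m=np.vstack([np.hstack([tile(W,150,40,260,195,o2),tile(S,320,140,80,60,o2)]),np.hstack([tile(C,340,170,80,60,o2),tile(S,285,110,80,60,o2)])])
cv2.imwrite('pics/last.png',m[:,:,::-1])
```

```text
(no output)
```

View pics/last.png

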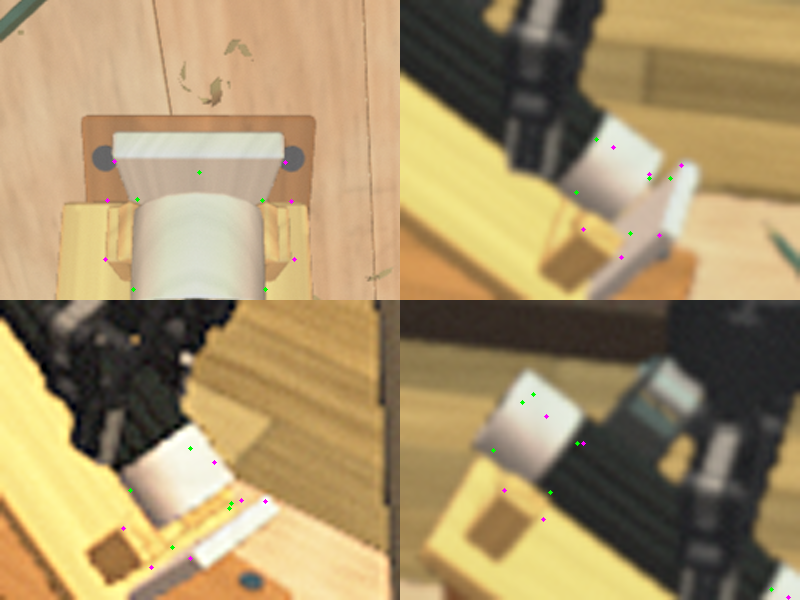

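The last picture shows the roller centred between the V arms. In the wrist panel its lower end is at row 193, against 172 predicted, so it lies parallel in the Vs about 16 mm short of the stop. I'll now slide it down the slope until the stop pushes back.

Careful with the scale: shifts go in shares of 50 mm and turns go in units of 2 degrees. That gives: 0.0035 m is 0.07, 0.002 m is 0.04.

Emit:
inch_along --rows '[0.07, 0, 0.03, 0, 0.0, 0.07, 0, 0.04, 0, 0.0, 0, 0, 0, 0, 0.0]'

```text
time_s: 12.45
position: [0.5175, -0.2062, 0.1066]
tool_rot: [[-0.989, 0.147, 0.01], [0.147, 0.989, -0.004], [-0.01, -0.003, -1.0]]
ft_force: [3.4, 2.2, 29.4]
grip_width: 0.0417
gripper_force: 68.6
```

Emit:
inch_along --rows '[0.07, 0, 0.04, 0, 0.0, 0, 0, 0, 0, 0.0]'

```text
time_s: 12.65
position: [0.5144, -0.2057, 0.1048]
tool_rot: [[-0.989, 0.147, 0.011], [0.147, 0.989, -0.004], [-0.011, -0.003, -1.0]]
ft_force: [5.0, 3.6, 29.6]
grip_width: 0.0417
gripper_force: 68.7
```

Emit:
inch_along --rows '[0.04, 0, 0.022, 0, 0.0, 0, 0, 0, 0, 0.0]'

```text
time_s: 12.85
position: [0.5127, -0.2055, 0.1038]
tool_rot: [[-0.989, 0.147, 0.011], [0.147, 0.989, -0.005], [-0.012, -0.003, -1.0]]
ft_force: [4.8, 3.1, 31.3]
grip_width: 0.0412
gripper_force: 68.7
```

```bash
python3 -c "
from h import *; grab('wrist','w7')"
```

Emit:
inch_along --rows '[0.052, 0, 0.03, 0, 0.0, 0, 0, 0, 0, 0.0]' --only "pos|ft"

```text
position: [0.5101, -0.2051, 0.1023]
ft_force: [5.9, 3.3, 31.4]
```

Emit:
inch_along --rows '[0.052, 0, 0.03, 0, 0.0, 0, 0, 0, 0, 0.0]' --only "pos|ft"

```text
position: [0.5086, -0.2049, 0.1015]
ft_force: [10.6, 5.1, 33.4]
```

Emit:
inch_along --rows '[0.034, 0, 0.02, 0, 0.0, 0, 0, 0, 0, 0.0]' --only "pos|ft"

```text
position: [0.5086, -0.205, 0.1014]
ft_force: [15.0, 6.2, 36.7]
```

Run:
```python
from h import *
for n in('w6','w7'):
    p=load(n)['pixels'][100:190,270:290].mean(1).astype(int); print(n,[(100+i,*p[i]) for i in range(0,90,4)])
```

```text
w6 [(100, np.int64(210), np.int64(177), np.int64(137)), (104, np.int64(199), np.int64(169), np.int64(129)), (108, np.int64(212), np.int64(178), np.int64(141)), (112, np.int64(219), np.int64(186), np.int64(147)), (116, np.int64(193), np.int64(136), np.int64(90)), (120, np.int64(194), np.int64(145), np.int64(102)), (124, np.int64(190), np.int64(143), np.int64(103)), (128, np.int64(213), np.int64(215), np.int64(193)), (132, np.int64(212), np.int64(215), np.int64(195)), (136, np.int64(213), np.int64(216), np.int64(201)), (140, np.int64(214), np.int64(216), np.int64(211)), (144, np.int64(192), np.int64(171), np.int64(150)), (148, np.int64(191), np.int64(171), np.int64(150)), (152, np.int64(192), np.int64(172), np.int64(151)), (156, np.int64(191), np.int64(171), np.int64(150)), (160, np.int64(192), np.int64(172), np.int64(151)), (164, np.int64(196), np.int64(177), np.int64(155)), (168, np.int64(219), np
[... 787 characters left out ...]
64(144), np.int64(102)), (140, np.int64(194), np.int64(144), np.int64(102)), (144, np.int64(180), np.int64(151), np.int64(122)), (148, np.int64(212), np.int64(215), np.int64(193)), (152, np.int64(212), np.int64(215), np.int64(196)), (156, np.int64(213), np.int64(216), np.int64(202)), (160, np.int64(213), np.int64(216), np.int64(211)), (164, np.int64(193), np.int64(173), np.int64(153)), (168, np.int64(219), np.int64(221), np.int64(201)), (172, np.int64(214), np.int64(218), np.int64(198)), (176, np.int64(213), np.int64(217), np.int64(198)), (180, np.int64(210), np.int64(214), np.int64(194)), (184, np.int64(211), np.int64(215), np.int64(196)), (188, np.int64(214), np.int64(217), np.int64(199))]
```

Emit:
inch_along --rows '[0.06, 0, 0.034, 0, 0.0, 0, 0, 0, 0, 0.0]' --only "pos|ft|grip"

```text
position: [0.5085, -0.205, 0.1014]
ft_force: [26.8, 8.8, 42.8]
grip_width: 0.0416
gripper_force: 69.3
```

```bash
python3 -c "
from h import *; p=grab('wrist','w8')['pixels'][130:190,270:290].mean(1).astype(int); print([(130+i,*p[i].tolist()) for i in range(20,50,2)]); grab('side','sd5');grab('scene','sc5')"; python3 seat.py sd5 sc5
```

```text
[(150, 194, 144, 102), (152, 187, 143, 104), (154, 189, 185, 164), (156, 213, 216, 193), (158, 213, 215, 195), (160, 212, 215, 195), (162, 212, 215, 198), (164, 212, 215, 200), (166, 218, 210, 188), (168, 219, 221, 202), (170, 218, 219, 200), (172, 215, 218, 198), (174, 214, 217, 197), (176, 213, 217, 197), (178, 212, 215, 196)]
sd [336 117   9  15  97] [340.9 124.5]
sd [308 129  18  19 231] [316.6 138. ]
sd [352 141   6  11  42] [354.9 146.4]
sd [359 168  21  31 334] [368.7 180.6]
sc [336 150  15  15 153] [343.1 156.7]
sc [374 201  21  21 239] [383.  210.8]
0 0.016 sd [364.8 178.5] sc [377.8 211.6]
0 0.164 sd [314.5 140.8] sc [340.4 160.5]
0.008 0.016 sd [362.1 176.5] sc [375.8 208.8]
0.008 0.164 sd [311.7 138.7] sc [338.4 157.8]
```

The roller is home: the TCP has stopped while the stop force grows, and the collar overlaps the stop edge with no gap. I'll relax the push, open a little and rise.

Emit:
inch_along --rows '[-0.02, 0, -0.06, 0, 0.0, 0, 0, 0, 0, 0.0]' --only "pos|ft|grip"

```text
position: [0.5085, -0.205, 0.1015]
ft_force: [30.1, 5.4, 19.9]
grip_width: 0.0418
gripper_force: 67.3
```

Emit:
inch_along --rows '[0, 0, 0, 0, 0.06, 0, 0, 0, 0, 0.06, 0, 0, 0, 0, 0.06, 0, 0, 0, 0, 0.06]' --squeeze 20

```text
time_s: 14.45
position: [0.4998, -0.203, 0.0963]
tool_rot: [[-0.989, 0.147, -0.002], [0.147, 0.989, 0.001], [0.002, 0.001, -1.0]]
ft_force: [-0.4, -0.1, -0.2]
grip_width: 0.0599
gripper_force: 0.0
```

Emit:
inch_along --rows '[0, 0, -0.4, 0, 0.06, 0, 0, -0.8, 0, 0.06, 0, 0, -1, 0, 0.06, 0, 0, -1, 0, 0.06, 0, 0, -1, 0, 0.06, 0, 0, 0, 0, 0.06]' --only "pos|ft"

```text
position: [0.5015, -0.2041, 0.3134]
ft_force: [0.7, 0.0, -0.4]
```

```bash
python3 -c "
from h import *;  w=grab('wrist','w9');grab('side','sd6');grab('scene','sc6')
p=w['pixels'][60:300,274:284].mean(1).astype(int); print([(60+i,*p[i].tolist()) for i in range(0,240,5)])"; python3 seat.py sd6 sc6
```

```text
[(60, 216, 175, 136), (65, 216, 175, 136), (70, 219, 177, 137), (75, 220, 178, 139), (80, 219, 178, 138), (85, 219, 179, 139), (90, 219, 179, 140), (95, 220, 182, 143), (100, 221, 183, 143), (105, 221, 185, 145), (110, 222, 186, 147), (115, 221, 187, 148), (120, 217, 184, 146), (125, 219, 185, 146), (130, 222, 189, 151), (135, 197, 144, 100), (140, 197, 145, 102), (145, 217, 216, 197), (150, 216, 218, 196), (155, 216, 218, 197), (160, 218, 220, 200), (165, 220, 222, 204), (170, 223, 225, 208), (175, 78, 70, 56), (180, 77, 69, 54), (185, 76, 68, 53), (190, 76, 68, 53), (195, 75, 67, 52), (200, 74, 67, 52), (205, 74, 66, 51), (210, 72, 65, 49), (215, 73, 65, 49), (220, 72, 65, 49), (225, 72, 65, 49), (230, 72, 65, 49), (235, 72, 64, 49), (240, 72, 65, 48), (245, 72, 65, 49), (250, 72, 65, 49), (255, 73, 66, 50), (260, 74, 66, 52), (265, 74, 67, 52), (270, 75, 67, 52), (275, 75, 68, 53), (280, 212, 206, 185), (285, 217, 219, 203), (290, 220, 222, 209), (295, 217, 220, 207)]
sd [354  94  14  13 119] [360.   99.9]
sd [336 114  16  18 165] [343.4 122.3]
sd [308 128  18  20 232] [316.6 137.8]
sd [359 168  21  31 333] [368.7 180.6]
sc [392 131   9   8  49] [395.4 135.2]
sc [337 149  14  16 156] [343.2 156.5]
sc [375 201  19  21 232] [382.8 210.8]
0 0.016 sd [364.8 178.5] sc [377.8 211.6]
0 0.164 sd [314.5 140.8] sc [340.4 160.5]
0.008 0.016 sd [362.1 176.5] sc [375.8 208.8]
0.008 0.164 sd [311.7 138.7] sc [338.4 157.8]
```

The roller stayed put on release; its collar centroids are unchanged. Next I'll measure the strap's red tip from the wrist views.

Create red.py:
```python
from h import *
import sys
y=np.radians(-8.6);h=np.array([np.cos(y),np.sin(y),0]);z=np.array([0,0,1.]);ey=np.array([-h[1],h[0],0]);o=np.array([.465,-.1985,.073])
L=lambda X:np.array([(X-o)@h,(X-o)@ey,X[2]-o[2]])
def red(im):
    q=cv2.cvtColor(im['pixels'],cv2.COLOR_RGB2HSV); m=(((q[...,0]<8)|(q[...,0]>172))&(q[...,1]>170)&(q[...,2]>120)).astype(np.uint8)
    # near predicted strap circle
    k,l,st,ce=cv2.connectedComponentsWithStats(m); best=None
    for a in np.arange(-.2,2.5,.02):
        zz=.027+.108*np.sin(a); v=np.array([.132*.866-.5*zz,-.052+.108*np.cos(a),.066+.866*zz]); p=proj(im,o+h*v[0]+ey*v[1]+z*v[2])
        for j in range(1,k):
            if st[j,4]>12:
                d=np.linalg.norm(ce[j]-p)
                if best is None or d<best[0]: best=(d,round(a,2),ce[j].round(1),st[j].tolist())
    return best
if __name__=='__main__':
    R={n:(load(n),red(load(n))) for n in sys.argv[1:]}
    for n in R: print(n,R[n][1])
    ks=[n for n in R if R[n][1]]
    for i in range(len(ks)):
        for j in range(i): 
            X,e=tri(R[ks[i]][0],R[ks[i]][1][2],R[ks[j]][0],R[ks[j]][1][2]); print(ks[i],ks[j],X.round(4),'local',L(X).round(4),round(e,1))
```

```bash
python3 red.py v2 w9 v1 sd6 sc6
```

```text
v2 (np.float64(7.730302866016239), np.float64(2.2), array([292. , 150.2]), [286, 143, 12, 16, 166])
w9 (np.float64(0.64074321447553), np.float64(2.28), array([119. , 254.4]), [110, 239, 19, 31, 486])
v1 (np.float64(264.8326421720099), np.float64(-0.2), array([447.3, 277.3]), [429, 264, 43, 25, 454])
sd6 (np.float64(191.40695636502153), np.float64(-0.2), array([232.1, 330.2]), [223, 305, 23, 67, 719])
sc6 (np.float64(2.951230441667851), np.float64(2.24), array([408.8, 125.4]), [405, 121, 9, 10, 49])
w9 v2 [ 0.4992 -0.3216  0.2453] local [ 0.0522 -0.1166  0.1723] 2.9
v1 v2 [ 0.3825 -0.2739  0.7323] local [-0.0703 -0.0869  0.6593] 119.3
v1 w9 [ 0.3904 -0.1219  0.5567] local [-0.0852  0.0646  0.4837] 9.8
sd6 v2 [ 0.7867 -0.2756 -0.8429] local [ 0.3297 -0.0281 -0.9159] 44.9
sd6 w9 [-6.2684 14.6157 24.4694] local [-8.873  13.6407 24.3964] 24.2
sd6 v1 [ 0.7076  0.1885 -0.0049] local [ 0.182   0.4189 -0.0779] 21.2
sc6 v2 [ 0.5005 -0.3214  0.2455] local [ 0.0535 -0.1162  0.1725] 4.2
sc6 w9 [ 0.5017 -0.3207  0.2458] local [ 0.0546 -0.1154  0.1728] 0.9
sc6 v1 [ 0.4297 -0.0554  0.4258] local [-0.0563  0.1362  0.3528] 882.8
sc6 sd6 [0.2865 0.7848 0.9916] local [-0.3236  0.9456  0.9186] 222.7
```

The tip is at local (X .054, y -.1155, H .1725), so the strap angle is about 2.2. I'll close the fingers, go outside it and come down beside the red roll.

Create loc.py:
```python
from red import *
from rig import env
s=env.observe(); print('local',L(np.array(s['position'])).round(4),'F',np.round([s['ft_force']@h,s['ft_force']@ey,s['ft_force'][2]],1),s['time_s'])
```

```text
(no output)
```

Emit:
inch_along --rows '[-0.1, -0.84, 0, 0, 0.0, -0.1, -0.84, 0, 0, 0.0, -0.1, -0.84, 0, 0, 0.0, -0.1, -0.82, 0, 0, 0.0, 0, 0, 0, 0, 0, 0, 0, 0, 0, 0, 0, 0, 0.7, 0, 0, 0, 0, 0.64, 0, 0, 0, 0, 0, 0, 0]' --squeeze 20

```text
time_s: 16.1
position: [0.4948, -0.3689, 0.2355]
tool_rot: [[-0.989, 0.145, -0.007], [0.145, 0.989, 0.007], [0.008, 0.006, -1.0]]
ft_force: [0.5, 1.2, -0.3]
grip_width: -0.0001
gripper_force: 0.0
```

```bash
python3 loc.py
```

```text
local [ 0.0549 -0.164   0.1625] F [ 0.3  1.3 -0.3] 16.1
```

Emit:
inch_along --rows '[0, 0.24, -0.1, 0, 0, 0, 0.24, -0.09, 0, 0, 0.03, 0.27, -0.08, 0, 0, 0.03, 0.27, -0.08, 0, 0, 0, 0, 0, 0, 0]' --only "grip"

```text
grip_width: 0.0001
gripper_force: 7.9
```

```bash
python3 loc.py
```

```text
local [ 0.0527 -0.1162  0.1897] F [-5.2 -8.  14. ] 16.6
```

Emit:
inch_along --rows '[0.03, 0.27, -0.08, 0, 0, 0.03, 0.27, -0.06, 0, 0, 0.02, 0.27, -0.04, 0, 0, 0, 0, 0, 0, 0]' --only "grip"

```text
grip_width: -0.0003
gripper_force: 11.7
```

```bash
python3 loc.py
python3 -c "
from h import *; grab('side','sd7');grab('scene','sc7')"; python3 red.py sd7 sc7
```

```text
local [ 0.0497 -0.0744  0.2   ] F [-4.3  0.1 23.4] 17.0
sd7 (np.float64(0.879215101320953), np.float64(1.84), array([368.8,  93.3]), [364, 89, 10, 10, 49])
sc7 (np.float64(1.279085002037979), np.float64(1.72), array([399.3, 129.9]), [395, 125, 10, 11, 58])
sc7 sd7 [ 0.4998 -0.2637  0.2633] local [ 0.0442 -0.0593  0.1903] 0.0
```

The tip is riding up under the fingertip corner, with 23 N upward. I'll back off, lower beside the roll and push again from the side.

Emit:
inch_along --rows '[0, -0.4, -0.06, 0, 0, 0, 0, 0, 0, 0]' --only "grip"

```text
grip_width: -0.0
gripper_force: 0.0
```

```bash
python3 loc.py
```

```text
local [ 0.0492 -0.0956  0.1982] F [-0.4 -0.1 -0.2] 17.3
```

Emit:
inch_along --rows '[0, 0, 0.2, 0, 0, 0, 0, 0.1, 0, 0, 0, 0, 0, 0, 0]' --only "grip"

```text
grip_width: -0.0001
gripper_force: 0.0
```

```bash
python3 loc.py
```

```text
local [ 0.0487 -0.0941  0.1801] F [0.4 0.1 0.5] 17.6
```

Converted, 0.0135 m is 0.27, -0.001 m is -0.02.

Emit:
inch_along --rows '[0, 0.27, 0, 0, 0, 0, 0.27, 0, 0, 0, 0, 0.27, 0, 0, 0, -0.02, 0.27, 0, 0, 0, -0.02, 0.27, 0, 0, 0, 0, 0, 0, 0, 0]' --only "grip"

```text
grip_width: 0.0001
gripper_force: 0.0
```

```bash
python3 loc.py
python3 -c "
from h import *; grab('side','sd8');grab('scene','sc8')"; python3 red.py sd8 sc8
```

```text
local [ 0.0511 -0.0251  0.1817] F [-0.2  0.3 -0.2] 18.2
sd8 (np.float64(0.3987675408244018), np.float64(1.18), array([360.4, 108.7]), [356, 104, 10, 10, 59])
sc8 (np.float64(1.202436051443488), np.float64(1.16), array([380. , 142.3]), [375, 138, 10, 10, 61])
sc8 sd8 [ 0.5136 -0.2093  0.2539] local [ 0.0497 -0.0034  0.1809] 0.1
```

Converted, 0.009 m is 0.18, 0.01 m is 0.2.

Emit:
inch_along --rows '[-0.04, 0.2, 0.06, 0, 0, -0.06, 0.18, 0.1, 0, 0, -0.06, 0.17, 0.12, 0, 0, 0, 0, 0, 0, 0]' --only "grip"

```text
grip_width: 0.0003
gripper_force: 0.0
```

```bash
python3 loc.py
python3 -c "
from h import *; grab('side','sd9');grab('scene','sc9')"; python3 red.py sd9 sc9
```

```text
local [0.059  0.0015 0.1666] F [ 0.2 -0.9  0.4] 18.7
sd9 (np.float64(0.10619510665022917), np.float64(0.88), array([352.6, 120.5]), [348, 116, 11, 10, 66])
sc9 (np.float64(1.1264778913163922), np.float64(0.86), array([367.6, 151.3]), [363, 146, 10, 11, 60])
sc9 sd9 [ 0.5262 -0.1854  0.238 ] local [0.0585 0.0221 0.165 ] 0.2
```

Converted, -0.03 m is -0.6, 0.027 m is 0.54.

Emit:
inch_along --rows '[0, 0, -0.6, 0, 0, -0.06, 0.54, 0, 0, 0, 0, 0, 0, 0, 0, -0.04, 0.08, 0.24, 0, 0, -0.08, 0.06, 0.25, 0, 0, -0.08, 0.08, 0.16, 0, 0, -0.08, 0.08, 0.16, 0, 0, -0.08, 0.08, 0.16, 0, 0, 0, 0, 0, 0, 0]' --only "grip"

```text
grip_width: -0.0003
gripper_force: 19.1
```

```bash
python3 loc.py
python3 -c "
from h import *; grab('side','sd10');grab('scene','sc10')"; python3 red.py sd10 sc10
```

```text
local [0.0803 0.0544 0.1502] F [-0.6 40.8 22.3] 19.7
sd10 (np.float64(2.6959808895715813), np.float64(0.54), array([344.5, 136.2]), [343, 134, 4, 5, 16])
sc10 (np.float64(1.6493959626461823), np.float64(0.54), array([355.3, 163.9]), [353, 160, 6, 8, 28])
sc10 sd10 [ 0.5382 -0.1632  0.212 ] local [0.0671 0.0458 0.139 ] 0.2
```

Emit:
inch_along --rows '[0, 0.12, -0.1, 0, 0, 0, 0, -0.6, 0, 0, 0, 0, 0, 0, 0]' --only "grip"

```text
grip_width: 0.0001
gripper_force: 0.0
```

```bash
python3 loc.py
python3 -c "
from h import *; grab('side','sd11');grab('scene','sc11')"; python3 red.py sd11 sc11
```

```text
local [0.0806 0.0519 0.1858] F [0.  0.4 0.8] 20.1
sd11 (np.float64(0.13712881965190135), np.float64(0.54), array([342.1, 134.7]), [338, 131, 10, 8, 43])
sc11 (np.float64(0.8502711748132544), np.float64(0.54), array([353.9, 162. ]), [350, 157, 9, 11, 52])
sc11 sd11 [ 0.5435 -0.1659  0.2131] local [0.0727 0.044  0.1401] 0.1
```

Converted, 0.02 m is 0.4, -0.012 m is -0.24.

Emit:
inch_along --rows '[0.152, -0.24, 0, 0, 0, 0, 0, 0.4, 0, 0, -0.06, 0.02, 0.18, 0, 0, -0.08, 0.05, 0.18, 0, 0, 0, 0, 0, 0, 0]' --only "grip"

```text
grip_width: -0.0004
gripper_force: 0.0
```

```bash
python3 loc.py
```

```text
local [0.0791 0.0438 0.1446] F [-0.7 -0.2 -1.2] 20.7
```

Emit:
inch_along --rows '[-0.1, 0.06, 0.18, 0, 0, -0.1, 0.06, 0.18, 0, 0, 0, 0, 0, 0, 0]' --only "grip"

```text
grip_width: -0.0
gripper_force: 0.0
```

```bash
python3 loc.py
python3 -c "
from h import *; grab('side','sd12');grab('scene','sc12')"; python3 red.py sd12 sc12
```

```text
local [0.0895 0.0501 0.1266] F [ 0.8 -0.3  1.1] 21.0
sd12 (np.float64(0.16551981926290882), np.float64(0.16), array([330.2, 149.5]), [325, 146, 12, 8, 51])
sc12 (np.float64(0.6637956046842555), np.float64(0.16), array([341.4, 172.3]), [337, 168, 10, 10, 50])
sc12 sd12 [ 0.5644 -0.1567  0.1794] local [0.092  0.0562 0.1064] 0.2
```

Converted, 0.007 m is 0.14, -0.004 m is -0.08.

Emit:
inch_along --rows '[-0.08, 0.04, 0.14, 0, 0, -0.08, 0.02, 0.14, 0, 0, 0, 0, 0, 0, 0]' --only "grip"

```text
grip_width: -0.0001
gripper_force: 6.2
```

```bash
python3 loc.py
```

```text
local [0.0973 0.0522 0.1146] F [-6.6 -2.7 11.4] 21.4
```

Emit:
inch_along --rows '[-0.02, 0, 0.04, 0, 0, 0, 0, 0, 0, 0]' --only "grip"

```text
grip_width: -0.0001
gripper_force: 10.4
```

```bash
python3 loc.py
```

```text
local [0.0978 0.052  0.1139] F [-9.5 -2.6 18.1] 21.6
```

Emit:
inch_along --rows '[0, 0, 0.014, 0, 0, 0, 0, 0, 0, 0, 0, 0, 0, 0, 0]' --only "grip"

```text
grip_width: -0.0001
gripper_force: 11.8
```

```bash
python3 loc.py
```

```text
local [0.0978 0.052  0.1137] F [-11.1  -3.   21. ] 21.9
```

Emit:
inch_along --rows '[0, 0, -0.1, 0, 0, 0, 0, -0.6, 0, 0, 0, 0, -1, 0, 0, 0, 0, -1, 0, 0, 0, 0, -1, 0, 0, 0, 0, 0, 0, 0]' --only "grip"

```text
grip_width: -0.0001
gripper_force: 0.0
```

```bash
python3 loc.py
python3 -c "
from h import *; grab('side','sd13');grab('scene','sc13')"; python3 red.py sd13 sc13; python3 seat.py sd13 sc13 | head -8
```

Run:
```python
from h import *
# bystanders and soft roller: pixel change from start, in side view
a,b=load('side0')['pixels'].astype(int),load('sd13')['pixels'].astype(int)
for n,(x0,y0,x1,y1) in dict(jar=(205,190,250,240),bottle=(255,205,282,250),rollerB=(280,300,395,350)).items(): print(n,np.abs(a-b)[y0:y1,x0:x1].mean().round(2))
```

```text
local [0.0993 0.0527 0.3031] F [ 0.  -0.1  0.1] 22.5
sd13 (np.float64(0.32169807475168466), np.float64(0.06), array([326.9, 153.2]), [322, 149, 11, 9, 50])
sc13 (np.float64(0.8130457926241464), np.float64(0.06), array([338.5, 174.7]), [335, 170, 8, 10, 45])
sc13 sd13 [ 0.5706 -0.1567  0.1691] local [0.0982 0.0571 0.0961] 0.3
sd [325 125  19  27 264] [333.9 138.1]
sd [308 128  18  20 231] [316.6 137.8]
sd [359 168  21  31 333] [368.8 180.6]
sc [336 149  38  27 504] [352.  161.4]
sc [375 201  20  21 240] [383.  210.9]
0 0.016 sd [364.8 178.5] sc [377.8 211.6]
0 0.164 sd [314.5 140.8] sc [340.4 160.5]
0.008 0.016 sd [362.1 176.5] sc [375.8 208.8]
jar 1.15
bottle 7.13
rollerB 1.32
```

Run:
```python
from h import *
for A,B,(x0,y0,x1,y1) in(('side0','sd13',(250,205,285,250)),('scene0','sc13',(250,200,285,250)),('side0','sd6',(250,205,285,250))):
    for n in(A,B):
        p=cv2.cvtColor(load(n)['pixels'],cv2.COLOR_RGB2GRAY)[y0:y1,x0:x1]; m=(p<90); ys,xs=np.nonzero(m); print(n,m.sum(),xs.min(),xs.max(),ys.min(),ys.max(),xs.mean().round(2),ys.mean().round(2))
d=np.abs(load('side0')['pixels'].astype(int)-load('sd13')['pixels']).mean(2)[205:250,250:285]; print(np.argwhere(d>25).min(0),np.argwhere(d>25).max(0))
```

```text
side0 319 9 26 5 41 17.68 20.45
sd13 314 10 26 4 41 18.33 20.22
scene0 280 0 24 3 41 15.98 21.57
sc13 267 0 25 3 41 16.43 21.78
side0 319 9 26 5 41 17.68 20.45
sd6 314 10 26 4 41 18.39 20.04
[3 8] [28 28]
```

Run:
```python
from h import *
def stat(n,b):
    x0,y0,x1,y1=b; p=cv2.cvtColor(load(n)['pixels'],cv2.COLOR_RGB2GRAY)[y0:y1,x0:x1]; m=p<90; r=[]
    for s in(slice(4,14),slice(16,28),slice(30,42)): r.append((np.nonzero(m[s])[1].mean().round(2),int(m[s].sum())))
    return r
for n in('side0','s5','sd2','sd3','sd6','sd13'): print(n,stat(n,(250,205,285,250)))
for n in('scene0','sc2','sc4','sc6','sc13'): print(n,stat(n,(250,200,285,250)))
```

```text
side0 [(np.float64(16.76), 74), (np.float64(17.75), 177), (np.float64(19.63), 35)]
s5 [(np.float64(17.94), 79), (np.float64(18.58), 168), (np.float64(19.0), 33)]
sd2 [(np.float64(17.92), 80), (np.float64(18.66), 172), (np.float64(19.0), 33)]
sd3 [(np.float64(17.92), 80), (np.float64(18.62), 170), (np.float64(19.0), 33)]
sd6 [(np.float64(17.96), 80), (np.float64(18.54), 169), (np.float64(19.0), 33)]
sd13 [(np.float64(17.92), 78), (np.float64(18.48), 170), (np.float64(18.85), 34)]
scene0 [(np.float64(14.78), 58), (np.float64(16.2), 152), (np.float64(17.56), 36)]
sc2 [(np.float64(15.41), 56), (np.float64(16.61), 155), (np.float64(17.11), 35)]
sc4 [(np.float64(15.33), 55), (np.float64(16.64), 148), (np.float64(17.51), 35)]
sc6 [(np.float64(15.87), 53), (np.float64(16.63), 142), (np.float64(17.45), 33)]
sc13 [(np.float64(15.28), 54), (np.float64(16.7), 143), (np.float64(17.45), 33)]
```

The bottle's roughly 1 px shift was there by t = 5.4 s, before the arm had been low anywhere near it, and it hasn't moved since. The roller is home, the strap is closed at about 0.06 rad and the arm is clear, so I'll hand in.

```bash
python3 -c "
from rig import env; print(env.close_job())"
```

```text
the job is handed in; nothing more can be done
None
```

I handed the job in at about 22.7 s: the firm roller (the bay at y ≈ 0.05) lies home against the foot stop under the pressed-down strap, the soft one is still on the rest, and the jar looks unmoved; the bottle shows a roughly 1 px shift dating from the first 5.4 s, when the arm was not near it.

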